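# Switch the stock-room breaker on and refit the box cover

### The job

The stock room's switch box stands open on the bench: push its red breaker lever all the way over from its off side to its other, on side, then take the yellow cover plate off the wooden rest and seat it on the two brass pins of the box, lowering it fully home before letting go. The plate must end lying flush on the sloping rim with the pins through its holes, and the pieces of stock standing around must not be shoved or tipped over.

Things in the scene. Friction and masses are not known exactly. Their poses are not given: they have to be found in the camera images.
- box_face: open rim of the fixed grey switch box. Origin: centre of the rim plane, 105 mm above the table. z: the rim's outward normal, tilted 30 deg from vertical to the box's front; x runs up the slope, y level along the rim. Rim outside 130 (x) by 190 (y) mm; cavity 90 (x) by 140 (y) by 60 mm deep, centred. Two brass pins stand on it at x = 0, y = +80 and -80 mm.
- pin_left (a point): foot of the pin at y = +80 mm of box_face, in the rim plane. Both pins: along z of box_face, 10 mm diameter, 16 mm tall, the top 7 mm tapering to 5 mm diameter.
- pin_right (a point): foot of the other pin, at y = -80 mm of box_face.
- breaker (a joint): angle of the red lever in the cavity (rad): 0 to 0.15 = off, leaning to +y of box_face; it swings towards -y, 1.0 = fully on; stays where left. Pivot at x = 0, y = -15, z = -50 mm of box_face, axis along x. Lever 44 mm long from the pivot, 30 mm wide (x), 12 mm thick; at either end it leans 0.5 rad off the rim's normal. Always below the rim. Takes about 2 N at the tip.
- breaker_tip (a point): middle of the red lever's free end; moves with the lever.
- cover: loose yellow plate, 126 (x) by 186 (y) by 6 (z) mm, 0.3 kg, two 14 mm through holes at x = 0, y = +80 and -80 mm. Origin: centre of its underside, z out of its top. Black grip rib on the middle of the top: 14 (x) by 80 (y) mm, its top 40 mm above the underside. Starts lying on the rest. Seated, its origin and axes agree with box_face (or turned half round).
- rest_face: fixed sloping wooden rest under the cover. Origin: middle of the plane of its two rails, 72 mm above the table; z: the plane's normal, tilted 25 deg from vertical to the rest's front, x runs up the slope. Rails 150 (x) by 16 (y) mm at y = +55 and -55 mm, with lips 9 mm high at the lower end, just below the cover's edge.
- vase: blue ceramic vase, 104 mm diameter, 150 mm tall, origin under its centre. Stock: leave standing.
- gift_box: pale wooden box, 100 by 80 by 60 mm, origin under its centre. Stock: leave alone.
- bowl: red lacquer bowl, 100 mm diameter, 50 mm tall, origin under its centre. Stock: leave alone.
- jar: green glass jar with dark lid, 80 mm diameter, 90 mm tall, origin under its centre. Stock: leave alone.
Not all that is in view belongs to the job. Of the things like the cover, leave any that is purple; of the rest the smaller one is meant.

How it is judged:
On the way, in this order (a step that is already met when the one before it is completed fails the run):
1. the breaker lever is pushed fully over to on, with the box still open (value of joint breaker above 0.85 rad), for 0.2 s.
2. the cover is brought home onto the rim, over the pins, while still held by the fingers (distance between cover and box_face below 0.009 m and angle between the z axis of cover and the z axis of box_face, either way round below 0.05 rad and angle between the x axis of cover and the x axis of box_face, either way round below 0.09 rad and angle between cover's own z axis and vertical below 0.8 rad and contact force between the fingers and cover above 0.3 N), for 0.1 s.
At the end, for the whole second after the job is handed in: The lever is on (at least 0.85 rad). The cover lies at rest on the rim over both pins: its origin within 6 mm of the rim's centre, its plane within 0.05 rad of the rim's, its sides within 0.09 rad of the rim's (either way round), grip side out (value of joint breaker above 0.85 rad and distance between cover and box_face below 0.006 m and angle between the z axis of cover and the z axis of box_face, either way round below 0.05 rad and angle between the x axis of cover and the x axis of box_face, either way round below 0.09 rad and angle between cover's own z axis and vertical below 0.8 rad and linear speed of cover below 0.02 m/s); the robot touches nothing.
It fails at once if the vase is shoved more than 30 mm or tipped over (distance of vase from where it was at the start of the episode above 0.03 m or angle between vase's own z axis and vertical above 0.4 rad).
It fails at once if the gift box is shoved more than 30 mm or tipped over (distance of gift_box from where it was at the start of the episode above 0.03 m or angle between gift_box's own z axis and vertical above 0.4 rad).
It fails at once if the bowl is shoved more than 30 mm or tipped over (distance of bowl from where it was at the start of the episode above 0.03 m or angle between bowl's own z axis and vertical above 0.4 rad).
It fails at once if the jar is shoved more than 30 mm or tipped over (distance of jar from where it was at the start of the episode above 0.03 m or angle between jar's own z axis and vertical above 0.4 rad).
It also fails if it takes over 58 s, if anything falls off the work surface, if the arm or the gripper's body presses on something with over 40 N, if the wrist force passes 120 N, or if a joint passes its speed limit or range.

### The arm

A 6-joint arm with a two-finger parallel gripper is mounted at the origin on the work surface. World frame = base frame: x ahead of the robot, y to its left, z up, the work surface at z = 0. Lengths are in m, angles in rad, forces in N, time in s.
With the tool pointing down it reaches from about 0.325 to 0.775 m from the base axis. Payload 9.3 kg.
Tool frame: the origin (TCP) lies midway between the tips of the shut fingers; the grasp point (between the pads) lies 19 mm behind it; z points along the fingers, y is the line along which they close (so a half turn about z gives the same grasp; the last joint's range is limited). The gripper opens to 85 mm and grips with 20 to 120 N. Pads are 22 mm wide; open, the fingers measure 114 mm over their backs; the gripper's body (76 mm by 85 mm) begins 54 mm behind the grasp point. The pads swing forward as they close: fully open they stand 13 mm farther back than shut.
Start: joints at [-1.353, 0.259, 0.021, 1.334, 0, 1.418], TCP at [0.199, -0.513, 0.231] pointing down, gripper open.
Joint ranges: [-3.04, 3.04], [-0.91, 1.82], [-1.04, 1.36], [-1.92, 1.95], [-1.52, 1.45], [-3.14, 3.14]. Speed limits (rad/s): [2.22, 2.22, 2.79, 3.14, 3.14, 3.14].

### API

Orientations are given as a unit quaternion [x, y, z, w].
In Python, from rig import manip gives the robot as it stands. The module is installed in compiled form; this text tells all that it offers.
- The arm moves only by the tool arm_command, never from a script. Its arguments are lists of equal length, an entry for each row: "dp": the shift along the world's x, y, z in units of 0.15 m (1.0 is 0.15 m), a list of three; "yaw": the turn about the world's z in units of 6 degrees (1.0 is 6 degrees); "gripper": the finger opening in mm, from 0 to 85.4. In form: {"dp": [[x, y, z], ...], "yaw": [yaw, ...], "gripper": [gripper, ...]}. A call has 1 to 5 rows; each row shifts and turns the commanded pose from where the row before left it; what a row does not reach is not made up. A row lasts 1/10 s, in which the tool goes at most 50 mm and 8.59 degrees, less where a joint would pass 70% of its speed; a pose out of reach is approached as far as the arm can. A call with a number of a shift or a turn outside -1 to 1 is refused whole. A call with a gripper value outside its range is refused whole. The fingers move at their own pace and stop on an object; "newtons" is the grip in N (left out, the last holds). Time passes only in rows, so rows that do not move let the fingers close. It gives the time, the measured TCP pose, the force, the opening and the grip force at its end, in the units of the state.
- manip.sense(): the state, without advancing time (a new reading comes with each control period).
- manip.snapshot(name): name is "scene" or "top"; returns a dict with "image" (384x512x3 uint8, blue, green, red), "depth" (384x512 float32, m along the optical axis (not along the pixel's ray), 0 where there is no reading), "vertical_fov" (degrees; the focal length in pixels is half the picture's height over the tangent of half this angle, whatever the lens; pixels are square), "cx", "cy" (the principal point, pixels), "R" (3x3) and "t" (3): a world point X has camera coordinates R X + t. Camera axes: x right, y down, z forward; pixel columns grow to the right and rows downward; lengths in m; the calibration is good to about 2 mm. A picture is of the moment at which its call begins.
- manip.sign_off(): hands the job in; it is judged then, once.
The state is a dict: "clock": time; "joint_positions": joint angles; "dq": joint speeds; "effort": joint torques, N m; "position": TCP position; "ee_rot": TCP orientation; "ft_force": force on the tool from outside, world axes, zero at the start; "moment": the same for the moment, N m; "opening": finger opening in m; "grip_force": force on a finger pad.
Only numpy, scipy, OpenCV 4.12 (cv2) and the standard library are available. Lean on these libraries where they do the work, as an engineer would, in place of code of your own. Each camera call takes 0.05 s, during which the arm holds its last target. There are 200 camera calls.

## Working session

There is one attempt and no reset: what is moved stays moved. The work goes in short steps, Python scripts to look and compute and a tool call to move; the robot and the scene stay as the last step left them, time stands still between calls to the robot, and variables do not carry over. Pictures are saved under pics/ and viewed, at most 10 in all, crops included, and the job is handed in when it is done.

Besides the shell and the picture viewer there is one more tool, called after ">>>" by a JSON object that holds its "api" and its "payload", one argument or row to a line. arm_command: Moves the arm, as the interface text tells. Its arguments: {"type":"object","properties":{"dp":{"type":"array","items":{"type":"array","items":{"type":"number"}}},"yaw":{"type":"array","items":{"type":"number"}},"gripper":{"type":"array","items":{"type":"number"}},"newtons":{"type":"number"}},"required":["dp","yaw","gripper"]}

```bash
mkdir -p pics; cat > h.py <<'E'
import numpy as np,cv2
from rig import manip
def snap(n,f=None):
    s=manip.snapshot(n)
    if f: cv2.imwrite('pics/'+f,s['image'])
    return s
def pts(s):
    d=s['depth'];h,w=d.shape;f=h/2/np.tan(np.radians(s['vertical_fov'])/2)
    v,u=np.mgrid[:h,:w]
    c=np.stack([(u-s['cx'])/f*d,(v-s['cy'])/f*d,d],-1)
    P=(c-np.array(s['t']))@np.array(s['R'])
    P[d==0]=np.nan
    return P
def proj(s,X):
    h=s['depth'].shape[0];f=h/2/np.tan(np.radians(s['vertical_fov'])/2)
    c=np.atleast_2d(X)@np.array(s['R']).T+np.array(s['t'])
    return np.c_[c[:,0]/c[:,2]*f+s['cx'],c[:,1]/c[:,2]*f+s['cy']]
E
python3 - <<'E'
from h import *
a=snap('scene');b=snap('top')
cv2.imwrite('pics/a.png',a['image']);cv2.imwrite('pics/b.png',b['image'])
for s in(a,b):print(np.round(s['R'],3).tolist(),np.round(s['t'],3),s['vertical_fov'],s['cx'],s['cy'],(-np.array(s['R']).T@s['t']).round(3), (s['depth']==0).mean())
import pickle;pickle.dump((a,b),open('s0.pkl','wb'))
print(manip.sense())
E
```

```text
[[-0.025, 1.0, 0.007], [0.654, 0.022, -0.756], [-0.756, -0.014, -0.654]] [ 0.153 -0.261  1.542] 55.60142201899206 250.83551289583386 194.9114368337414 [ 1.34  -0.126  0.81 ] 0.00390625
[[-0.089, -0.996, -0.005], [-0.975, 0.088, -0.206], [0.206, -0.013, -0.978]] [-0.093  0.537  1.686] 42.77058496049313 245.58213232004218 187.56278083235517 [ 0.167 -0.117  1.76 ] 0.003926595052083333
{'clock': 0.1, 'joint_positions': array([-1.35263071e+00,  2.59117558e-01,  2.08456796e-02,  1.33369463e+00,
        3.41611394e-05,  1.41821246e+00]), 'dq': array([ 2.64827737e-04, -2.05789136e-03,  1.45267834e-03, -4.57033618e-05,
       -1.77892603e-04,  4.35685664e-04]), 'effort': array([ 7.03294238e-03, -5.56689084e+01,  3.45072663e+01,  1.14741427e-02,
       -1.08910990e-04,  3.39293564e-06]), 'position': array([ 0.19923229, -0.51238272,  0.23073974]), 'ee_rot': array([ 9.82867083e-01,  1.84314826e-01, -2.11085908e-06, -5.85337498e-04]), 'ft_force': array([ 0.15755203, -0.86951992,  0.13446566]), 'moment': array([0.01345356, 0.01375305, 0.02592052]), 'grip_force': 0.0, 'opening': 0.08525814351601373}
```

View pics/a.png

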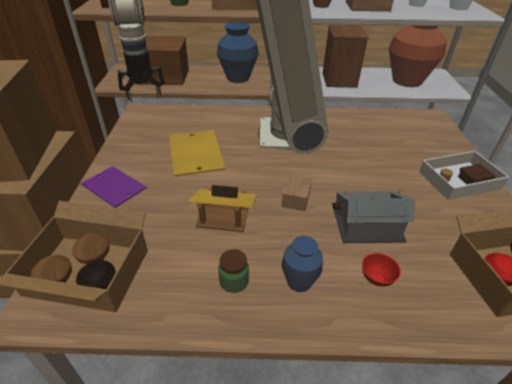

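View pics/b.png

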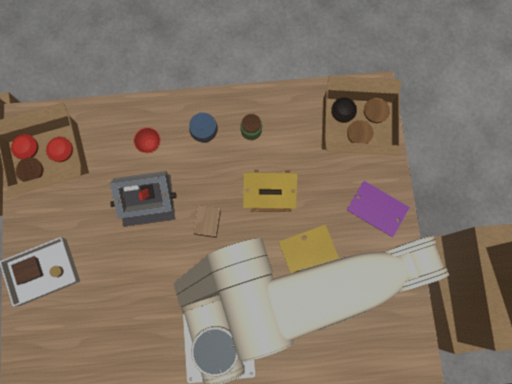

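The scene view shows the yellow plate with its black rib on the rest at about (223,197), the box at (372,215), a flat yellow plate at (195,152) and a purple one at (113,186). In the top view the cover is at (270,191), the box at (143,198) with its red lever at (145,195), the gift box at (207,221), the vase at (203,127), the bowl at (147,140) and the jar at (251,127).

```bash
cat > m.py <<'E'
from h import *
import pickle
a,b=pickle.load(open('s0.pkl','rb'))
def fit(P):
    for _ in range(6):
        c=np.median(P,0) if _==0 else P.mean(0);u,s,v=np.linalg.svd(P-c,full_matrices=False);n=v[2]*np.sign(v[2][2])
        r=(P-c)@n;P=P[abs(r)<max(.0025,1.5*np.median(abs(r)))]
    return c,n,P,abs(r).mean()
def describe(P,name):
    c,n,P,r=fit(P);f=np.r_[n[:2],0];x=np.array([-n[0]*n[2],-n[1]*n[2],n[0]**2+n[1]**2]);x/=np.linalg.norm(x);y=np.cross(n,x)
    q=np.c_[(P-c)@x,(P-c)@y].astype(np.float32)
    R=cv2.minAreaRect(q);cc=c+R[0][0]*x+R[0][1]*y
    e=[np.percentile(q[:,i],[.5,99.5]).round(4).tolist() for i in(0,1)]
    ce=c+np.mean(e[0])*x+np.mean(e[1])*y
    print(name,len(P),'n',n.round(3),'tilt',np.degrees(np.arccos(n[2])).round(2),'frontdir',np.degrees(np.arctan2(n[1],n[0])).round(2),'rect',np.round(cc,4),np.round(R[1],4),round(R[2],1),'ext',e,'ctr',ce.round(4),'res',r.round(5))
    return c,n,x,y,P
for nm,s in(('scene',a),('top',b)):
    P=pts(s);hsv=cv2.cvtColor(s['image'],cv2.COLOR_BGR2HSV);H,S,V=cv2.split(hsv)
    yel=cv2.inRange(hsv,(20,150,90),(32,255,255))
    k,l,st,ct=cv2.connectedComponentsWithStats(yel)
    for i in range(1,k):
        if st[i,4]>200 and st[i,4]<6000: 
            print(nm,'yellow at',ct[i].round());describe(P[(l==i)&np.isfinite(P[...,0])],'plate')
    # box region crop
    x0,y0,x1,y1=(325,180,422,245) if nm=='scene' else (105,165,182,228)
    m=np.zeros(H.shape,bool);m[y0:y1,x0:x1]=1
    m&=(S<80)&np.isfinite(P[...,0])&(P[...,2]>.055)&(P[...,2]<.15)
    Q=P[m];best=0;rng=np.random.default_rng(0)
    for _ in range(4000):
        t=Q[rng.choice(len(Q),3,replace=False)];n=np.cross(t[1]-t[0],t[2]-t[0]);L=np.linalg.norm(n)
        if L<1e-6: continue
        n/=L;n*=np.sign(n[2]);
        if abs(n[2]-.866)>.04: continue
        i=abs((Q-t[0])@n)<.003
        if i.sum()>best:best=i.sum();I=i
    describe(Q[I],'rim')
    # rib black, lever red, gift etc
    cr=(195,180,260,200) if nm=='scene' else (240,170,300,212)
    m=np.zeros(H.shape,bool);m[cr[1]:cr[3],cr[0]:cr[2]]=1;m&=(V<60)&np.isfinite(P[...,0])&(P[...,2]>.08)
    print('rib',m.sum(),np.median(P[m],0).round(4),np.percentile(P[m],[2,98],axis=0).round(3).tolist())
    m=np.zeros(H.shape,bool);m[y0:y1,x0:x1]=1;m&=((H<8)|(H>172))&(S>150)&np.isfinite(P[...,0])
    if m.sum():print('lever',m.sum(),np.median(P[m],0).round(4),P[m].min(0).round(3),P[m].max(0).round(3))
for n,u,v in(('gift',207,221),('vase',203,125),('bowl',147,140),('jar',251,124)):
    P=pts(b);print(n,np.nanmedian(P[v-3:v+4,u-3:u+4].reshape(-1,3),0).round(3))
A=[cv2.resize(a['image'][170:260,310:440],(780,540),interpolation=3)]
cv2.imwrite('pics/c.png',A[0])
T=cv2.resize(b['image'][155:235,100:310],(798,304),interpolation=3);cv2.imwrite('pics/d.png',T)
E
python3 m.py
```

```text
scene yellow at [195. 153.]
plate 1646 n [ 0.002 -0.001  1.   ] tilt 0.13 frontdir -30.05 rect [ 0.2255 -0.3529  0.0573] [0.2591 0.1732] 44.9 ext [[-0.1318, 0.1389], [-0.1324, 0.1419]] ctr [ 0.2317 -0.3532  0.0573] res 0.00099
scene yellow at [224. 199.]
plate 569 n [-0.417  0.045  0.908] tilt 24.79 frontdir 173.86 rect [ 0.5101 -0.2229  0.082 ] [0.1829 0.1257] 89.6 ext [[-0.0734, 0.0456], [-0.0937, 0.0873]] ctr [ 0.5085 -0.2228  0.0813] res 0.00054
rim 358 n [-0.489 -0.022  0.872] tilt 29.34 frontdir -177.44 rect [0.5154 0.2203 0.1069] [0.135  0.1887] 0.3 ext [[-0.0799, 0.0519], [-0.0945, 0.0937]] ctr [0.5146 0.2204 0.1065] res 0.00083
rib 235 [ 0.5024 -0.2222  0.0977] [[0.494, -0.259, 0.085], [0.51, -0.186, 0.111]]
top yellow at [270. 190.]
plate 705 n [-0.42   0.043  0.907] tilt 24.97 frontdir 174.13 rect [ 0.5048 -0.2227  0.0776] [0.1233 0.1788] 0.6 ext [[-0.0597, 0.0623], [-0.0876, 0.0896]] ctr [ 0.5048 -0.2222  0.0776] res 0.00114
rim 460 n [-0.505 -0.033  0.863] tilt 30.38 frontdir -176.25 rect [0.5156 0.2221 0.1057] [0.1895 0.1316] 89.1 ext [[-0.0687, 0.0622], [-0.0961, 0.0934]] ctr [0.5156 0.2222 0.1057] res 0.00117
rib 84 [ 0.4936 -0.2217  0.1089] [[0.486, -0.257, 0.1], [0.502, -0.188, 0.117]]
lever 80 [0.5283 0.2159 0.0869] [0.51  0.205 0.057] [0.55  0.231 0.107]
gift [0.418 0.004 0.06 ]
vase [ 0.739 -0.012  0.151]
bowl [0.752 0.21  0.007]
jar [ 0.748 -0.18   0.091]
```

View pics/c.png

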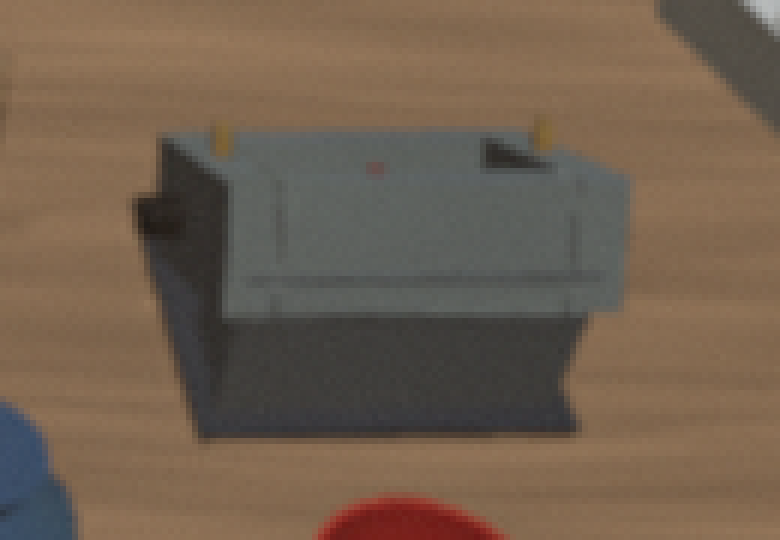

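View pics/d.png

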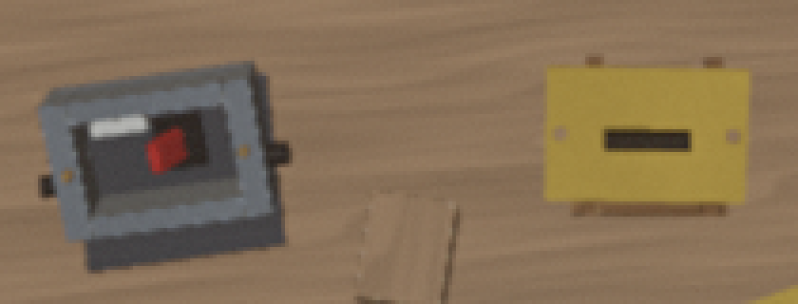

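The crops show the brass pins at about (117.6,201.6) and (164.2,195.3) in the top view, and at (347,193) and (400.5,192) in the scene view. The lever leans to +y, and the cover's holes in the top view are at (247,190) and (293,191). Next I triangulate the pins and refine the yaws.

```bash
cat > m2.py <<'E'
from h import *
import pickle
a,b=pickle.load(open('s0.pkl','rb'))
def cen(s,u,v,r,lo,hi):
    im=s['image'];x0,y0=int(u)-r,int(v)-r
    c=cv2.cvtColor(im[y0:y0+2*r+1,x0:x0+2*r+1],cv2.COLOR_BGR2HSV).astype(float)
    w=np.clip(c[...,1]-lo,0,hi)*((c[...,0]>8)&(c[...,0]<35));yy,xx=np.mgrid[:2*r+1,:2*r+1]
    return (xx*w).sum()/w.sum()+x0,(yy*w).sum()/w.sum()+y0
def ray(s,u,v):
    f=192/np.tan(np.radians(s['vertical_fov'])/2);R=np.array(s['R'])
    d=R.T@[(u-s['cx'])/f,(v-s['cy'])/f,1];return -R.T@s['t'],d/np.linalg.norm(d)
def onplane(s,uv,c,n):
    o,d=ray(s,*uv);return o+d*((c-o)@n)/(d@n)
def tri(r1,r2):
    (o,d),(p,e)=r1,r2;k=np.linalg.lstsq(np.c_[d,-e],p-o,rcond=None)[0]
    A,B=o+k[0]*d,p+k[1]*e;return (A+B)/2,np.linalg.norm(A-B)
n=np.array([-.5,-.028,.866]);n/=np.linalg.norm(n);c=np.array([.5155,.2215,.106])
T=[cen(b,118,201,3,70,255),cen(b,164,195,3,70,255)];S=[cen(a,400.5,192,3,90,255),cen(a,347,193,3,90,255)]
print(np.round(T,1).tolist(),np.round(S,1).tolist())
for t in(T,[(117.6,201.6),(164.2,195.3)]):
  L,R=[onplane(b,x,c+n*.009,n)-n*.009 for x in t]
  print('plane L,R foot',L.round(4),R.round(4),'mid',((L+R)/2).round(4),'d',np.linalg.norm(L-R).round(4),'yaw',np.degrees(np.arctan2(*(L-R)[1::-1])).round(2)-90)
  M=[tri(ray(b,*x),ray(a,*y)) for x,y in zip(t,S)]
  print('tri',[(m.round(4),g.round(4)) for m,g in M],'mid',((M[0][0]+M[1][0])/2).round(4))
n2=np.array([-.419,.044,.907]);n2/=np.linalg.norm(n2);c2=np.array([.5045,-.2225,.0774])
# holes = low saturation blobs
H=[]
for u,v in((247,190),(293,191)):
    p=b['image'][v-4:v+5,u-4:u+5];s=cv2.cvtColor(p,cv2.COLOR_BGR2HSV)[...,1].astype(float)
    w=np.clip(np.percentile(s,60)-s-15,0,None);yy,xx=np.mgrid[:9,:9];H.append(((xx*w).sum()/w.sum()+u-4,(yy*w).sum()/w.sum()+v-4))
L,R=[onplane(b,x,c2,n2) for x in H]
print('holes',np.round(H,1).tolist(),L.round(4),R.round(4),'mid top',((L+R)/2).round(4),'d',np.linalg.norm(L-R).round(4),'yaw',np.degrees(np.arctan2(*(L-R)[1::-1])).round(2)-90)
# rib top triangulation: centroid of black in both views
C=[]
for s,(x0,y0,x1,y1) in((b,(250,183,290,198)),(a,(208,183,242,199))):
    g=cv2.cvtColor(s['image'],cv2.COLOR_BGR2GRAY)[y0:y1,x0:x1];m=g<60;yy,xx=np.nonzero(m);C.append((xx.mean()+x0,yy.mean()+y0));print(cv2.minAreaRect(np.c_[xx,yy].astype(np.float32)),m.sum())
print('rib tri',C,[np.round(q,4) for q in tri(ray(b,*C[0]),ray(a,*C[1]))])
E
python3 m2.py
```

```text
[[117.2, 200.8], [163.6, 194.4]] [[400.4, 191.5], [346.6, 192.3]]
plane L,R foot [0.5118 0.3015 0.1064] [0.5199 0.1425 0.106 ] mid [0.5159 0.222  0.1062] d 0.1592 yaw 2.9399999999999977
tri [(array([0.5072, 0.3014, 0.1156]), np.float64(0.0011)), (array([0.5152, 0.1421, 0.1149]), np.float64(0.0))] mid [0.5112 0.2217 0.1152]
plane L,R foot [0.5092 0.3007 0.1049] [0.517  0.1409 0.1043] mid [0.5131 0.2208 0.1046] d 0.1601 yaw 2.780000000000001
tri [(array([0.505 , 0.3016, 0.1137]), np.float64(0.0028)), (array([0.5126, 0.1417, 0.1126]), np.float64(0.0024))] mid [0.5088 0.2217 0.1132]
holes [[245.9, 189.7], [294.8, 190.8]] [ 0.514  -0.1404  0.0778] [ 0.4949 -0.3108  0.0772] mid top [ 0.5044 -0.2256  0.0775] d 0.1714 yaw -6.390000000000001
((20.0, 8.5), (3.0, 20.0), 90.0) 84
((16.26639175415039, 8.069671630859375), (25.350006103515625, 10.049467086791992), 5.194429397583008) 256
rib tri [(np.float64(270.0), np.float64(191.5)), (np.float64(224.28125), np.float64(191.04296875))] [array([ 0.4968, -0.2224,  0.094 ]), np.float64(0.001)]
```

>>> {"api": "arm_command", "payload": {
  "dp": [
    [0.187,0.209,0.047],
    [0.187,0.209,0.047],
    [0.187,0.209,0.047],
    [0.187,0.209,0.047],
    [0.187,0.209,0.047]
  ],
  "yaw": [-0.305,-0.305,-0.305,-0.305,-0.305],
  "gripper": [0,0,0,0,0],
  "newtons": 40
}}

```text
clock: 0.6
position: [0.3403, -0.3544, 0.2666]
ee_rot: [0.995, 0.105, -0.0, -0.0]
ft_force: [0.8, 0.4, 0.1]
opening: 0.0123
grip_force: 0.0
```

>>> {"api": "arm_command", "payload": {
  "dp": [
    [0.187,0.209,0.047],
    [0.187,0.209,0.047],
    [0.187,0.209,0.047],
    [0.187,0.209,0.047],
    [0.187,0.209,0.047]
  ],
  "yaw": [-0.305,-0.305,-0.305,-0.305,-0.305],
  "gripper": [0,0,0,0,0]
}}

```text
clock: 1.1
position: [0.4806, -0.1975, 0.3019]
ee_rot: [1.0, 0.025, -0.0, -0.0]
ft_force: [-0.9, -0.6, 0.3]
opening: 0.0002
grip_force: 0.0
```

>>> {"api": "arm_command", "payload": {
  "dp": [
    [0.031,0.309,0],
    [0.031,0.309,0],
    [0.031,0.309,0],
    [0.031,0.309,0],
    [0.031,0.309,0]
  ],
  "yaw": [0,0,0,0,0],
  "gripper": [0,0,0,0,0]
}}

```text
clock: 1.6
position: [0.5028, 0.0345, 0.3016]
ee_rot: [1.0, 0.026, -0.0, -0.0]
ft_force: [1.2, 0.6, 0.1]
opening: -0.0002
grip_force: 0.0
```

>>> {"api": "arm_command", "payload": {
  "dp": [
    [0.031,0.309,0],
    [0.031,0.309,0],
    [0.031,0.309,0],
    [0.031,0.309,0],
    [0.031,0.309,0]
  ],
  "yaw": [0,0,0,0,0],
  "gripper": [0,0,0,0,0]
}}

```text
clock: 2.1
position: [0.5352, 0.1919, 0.3016]
ee_rot: [0.996, 0.083, -0.003, -0.029]
ft_force: [1.1, -1.0, 0.2]
opening: -0.0
grip_force: 0.0
```

```bash
python3 -c "
from h import *
s=manip.sense();[print(k,np.round(s[k],4)) for k in s]"
```

```text
clock 2.1
joint_positions [0.166  0.2787 0.2249 1.5185 0.0585 3.1406]
dq [ 0.3333  0.2752  0.3725  0.1     0.1682 -0.0004]
effort [-1.68300e+00 -6.01704e+01  3.30200e+01 -1.55300e-01 -1.73000e-02
 -2.40000e-03]
position [0.5352 0.1919 0.3016]
ee_rot [ 0.9961  0.0833 -0.0032 -0.0291]
ft_force [ 1.1376 -0.9897  0.1695]
moment [-0.024  -0.0465  0.0129]
grip_force 0.0
opening -0.0
```

>>> {"api": "arm_command", "payload": {
  "dp": [
    [0,0,0],
    [0,0,0],
    [0,0,0],
    [0,0,0],
    [0,0,0]
  ],
  "yaw": [1,1,1,1,1],
  "gripper": [0,0,0,0,0]
}}

```text
clock: 2.6
position: [0.5352, 0.1906, 0.3014]
ee_rot: [0.94, 0.339, -0.011, -0.027]
ft_force: [0.3, 0.2, 0.5]
opening: 0.0001
grip_force: 0.0
```

>>> {"api": "arm_command", "payload": {
  "dp": [
    [0,0,0],
    [0,0,0],
    [0,0,0],
    [0,0,0],
    [0,0,0]
  ],
  "yaw": [1,1,1,1,1],
  "gripper": [0,0,0,0,0]
}}

```text
clock: 3.1
position: [0.5352, 0.1906, 0.3014]
ee_rot: [0.82, 0.571, -0.017, -0.024]
ft_force: [0.1, -0.1, -0.0]
opening: 0.0001
grip_force: 0.0
```

>>> {"api": "arm_command", "payload": {
  "dp": [
    [0,0,0],
    [0,0,0],
    [0,0,0],
    [0,0,0],
    [0,0,0]
  ],
  "yaw": [1,1,1,1,1],
  "gripper": [0,0,0,0,0]
}}

```text
clock: 3.6
position: [0.5352, 0.1906, 0.3014]
ee_rot: [0.645, 0.764, -0.023, -0.019]
ft_force: [0.8, -0.0, 0.4]
opening: -0.0001
grip_force: 0.0
```

>>> {"api": "arm_command", "payload": {
  "dp": [
    [0,0,0],
    [0,0,0],
    [0,0,0],
    [0,0,0],
    [0,0,0]
  ],
  "yaw": [1,1,1,1,1],
  "gripper": [0,0,0,0,0]
}}

```text
clock: 4.1
position: [0.5352, 0.1906, 0.3014]
ee_rot: [0.425, 0.905, -0.027, -0.012]
ft_force: [0.0, -0.5, -0.7]
opening: -0.0002
grip_force: 0.0
```

>>> {"api": "arm_command", "payload": {
  "dp": [
    [0,0,0],
    [0,0,0],
    [0,0,0],
    [0,0,0],
    [0,0,0]
  ],
  "yaw": [1,1,1,1,1],
  "gripper": [0,0,0,0,0]
}}

```text
clock: 4.6
position: [0.5352, 0.1906, 0.3014]
ee_rot: [0.176, 0.984, -0.029, -0.005]
ft_force: [0.3, 0.6, 0.0]
opening: -0.0001
grip_force: 0.0
```

>>> {"api": "arm_command", "payload": {
  "dp": [
    [-0.015,0.123,0],
    [-0.015,0.123,0],
    [-0.015,0.123,0],
    [-0.015,0.123,0],
    [0,0,0]
  ],
  "yaw": [0.967,0.967,0.967,0.967,0],
  "gripper": [0,0,0,0,0]
}}

```text
clock: 5.1
position: [0.5257, 0.2661, 0.3012]
ee_rot: [-0.025, 0.999, -0.029, 0.001]
ft_force: [-0.6, -0.8, 0.1]
opening: -0.0
grip_force: 0.0
```

>>> {"api": "arm_command", "payload": {
  "dp": [
    [0,0,-0.3],
    [0,0,-0.3],
    [0,0,-0.3],
    [0,0,-0.1],
    [0,0,0]
  ],
  "yaw": [0,0,0,0,0],
  "gripper": [0,0,0,0,0]
}}

```text
clock: 5.6
position: [0.525, 0.2633, 0.149]
ee_rot: [-0.022, 0.999, -0.03, -0.001]
ft_force: [0.6, -0.1, -0.8]
opening: 0.0002
grip_force: 0.0
```

>>> {"api": "arm_command", "payload": {
  "dp": [
    [0,0,-0.15],
    [0,0,-0.15],
    [0,0,-0.133],
    [0,0,0],
    [0,0,0]
  ],
  "yaw": [0,0,0,0,0],
  "gripper": [0,0,0,0,0]
}}

```text
clock: 6.1
position: [0.527, 0.2644, 0.0882]
ee_rot: [-0.023, 0.999, -0.029, 0.002]
ft_force: [-0.2, -0.2, -0.0]
opening: -0.0001
grip_force: 0.0
```

>>> {"api": "arm_command", "payload": {
  "dp": [
    [0,-0.04,0],
    [0,-0.04,0],
    [0,-0.04,0],
    [0,-0.04,0],
    [0,0,0]
  ],
  "yaw": [0,0,0,0,0],
  "gripper": [0,0,0,0,0]
}}

```text
clock: 6.6
position: [0.5264, 0.2397, 0.0873]
ee_rot: [-0.023, 0.999, -0.029, 0.001]
ft_force: [-0.1, 0.3, -0.6]
opening: -0.0001
grip_force: 0.1
```

>>> {"api": "arm_command", "payload": {
  "dp": [
    [0,-0.04,0],
    [0,-0.04,0],
    [0,-0.04,0],
    [0,-0.02,0],
    [0,0,0]
  ],
  "yaw": [0,0,0,0,0],
  "gripper": [0,0,0,0,0]
}}

```text
clock: 7.1
position: [0.5264, 0.2187, 0.0868]
ee_rot: [-0.023, 0.999, -0.029, 0.001]
ft_force: [0.1, 0.4, -0.5]
opening: -0.0001
grip_force: 0.0
```

>>> {"api": "arm_command", "payload": {
  "dp": [
    [0,-0.03,0],
    [0,-0.03,0],
    [0,0,0]
  ],
  "yaw": [0,0,0],
  "gripper": [0,0,0]
}}

```text
clock: 7.4
position: [0.5262, 0.2099, 0.0867]
ee_rot: [-0.023, 0.999, -0.029, 0.001]
ft_force: [0.2, 1.3, -0.2]
opening: 0.0001
grip_force: 0.2
```

```bash
python3 - <<'E'
from h import *
a=snap('scene');b=snap('top')
A=cv2.resize(a['image'][130:230,320:430],(440,400),interpolation=3);B=cv2.resize(b['image'][160:260,90:180],(360,400),interpolation=3)
cv2.imwrite('pics/e.png',np.hstack([A,B]))
print(manip.sense()['ft_force'],manip.sense()['position'])
E
```

```text
[ 0.51702376 -0.0815177   0.24656671] [0.52617619 0.21007677 0.08677504]
```

View pics/e.png

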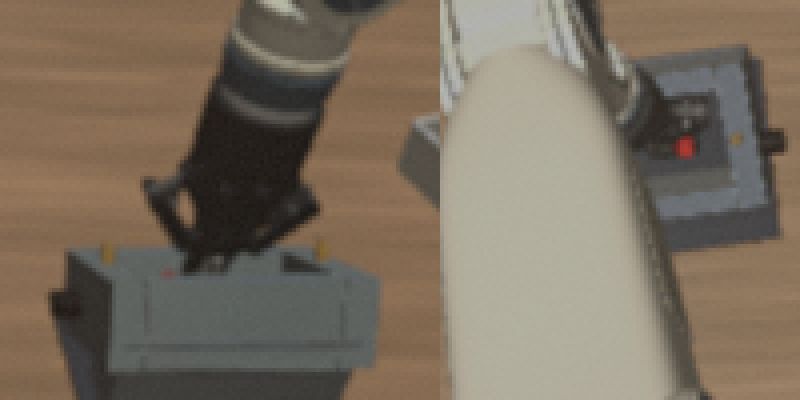

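The fingers are in the cavity and pushing. The red tip has moved to about top-view (151,197), roughly 24 mm towards -y. I continue to the stop.

>>> {"api": "arm_command", "payload": {
  "dp": [
    [0,-0.03,0],
    [0,-0.03,0],
    [0,0,0]
  ],
  "yaw": [0,0,0],
  "gripper": [0,0,0]
}}

```text
clock: 7.8
position: [0.5261, 0.2055, 0.087]
ee_rot: [-0.025, 0.999, -0.024, 0.001]
ft_force: [-1.3, 24.5, -1.7]
opening: -0.0002
grip_force: 10.4
```

>>> {"api": "arm_command", "payload": {
  "dp": [
    [0,-0.03,0],
    [0,0,0]
  ],
  "yaw": [0,0],
  "gripper": [0,0]
}}

```text
clock: 8.0
position: [0.5261, 0.2045, 0.087]
ee_rot: [-0.026, 0.999, -0.021, 0.001]
ft_force: [-1.5, 41.6, -4.8]
opening: 0.0
grip_force: 17.4
```

>>> {"api": "arm_command", "payload": {
  "dp": [
    [0,-0.03,0],
    [0,0,0]
  ],
  "yaw": [0,0],
  "gripper": [0,0]
}}

```text
clock: 8.2
position: [0.5261, 0.2035, 0.0869]
ee_rot: [-0.027, 0.999, -0.017, 0.002]
ft_force: [-1.4, 61.1, -7.3]
opening: -0.0
grip_force: 24.5
```

>>> {"api": "arm_command", "payload": {
  "dp": [
    [0,0.15,0],
    [0,0.05,0],
    [0,0,0.2],
    [0,0,0.3],
    [0,0,0.3]
  ],
  "yaw": [0,0,0,0,0],
  "gripper": [0,0,0,0,0]
}}

```text
clock: 8.7
position: [0.5258, 0.2216, 0.2078]
ee_rot: [-0.023, 0.999, -0.03, 0.0]
ft_force: [1.6, 0.8, -0.7]
opening: 0.0001
grip_force: 0.0
```

>>> {"api": "arm_command", "payload": {
  "dp": [
    [0,0,0.3],
    [0,0,0.3],
    [0,0,0],
    [0,0,0]
  ],
  "yaw": [1,1,1,1],
  "gripper": [0,0,0,0]
}}

```text
clock: 9.1
position: [0.5268, 0.2218, 0.2984]
ee_rot: [-0.232, 0.972, -0.028, 0.009]
ft_force: [-0.2, -0.7, -0.6]
opening: 0.0004
grip_force: 0.0
```

```bash
python3 -c "
from h import *
s=manip.sense();[print(k,np.round(s[k],4)) for k in ('clock','position','ee_rot','joint_positions')]"
```

```text
clock 9.1
position [0.5268 0.2218 0.2984]
ee_rot [-0.2323  0.9722 -0.0284  0.0085]
joint_positions [ 0.2815  0.2819  0.2215  1.496  -0.0575 -0.188 ]
```

>>> {"api": "arm_command", "payload": {
  "dp": [
    [0,0,0],
    [0,0,0],
    [0,0,0],
    [0,0,0],
    [0,0,0]
  ],
  "yaw": [1,1,1,1,1],
  "gripper": [85,85,85,85,85]
}}

```text
clock: 9.6
position: [0.5263, 0.2216, 0.2967]
ee_rot: [-0.476, 0.879, -0.026, 0.014]
ft_force: [0.2, 0.0, 0.4]
opening: 0.0722
grip_force: 0.0
```

>>> {"api": "arm_command", "payload": {
  "dp": [
    [0,0,0],
    [0,0,0],
    [0,0,0],
    [0,0,0],
    [0,0,0]
  ],
  "yaw": [1,1,1,1,1],
  "gripper": [85,85,85,85,85]
}}

```text
clock: 10.1
position: [0.5263, 0.2216, 0.2968]
ee_rot: [-0.687, 0.726, -0.021, 0.02]
ft_force: [-0.5, -1.2, 0.1]
opening: 0.0855
grip_force: 0.0
```

>>> {"api": "arm_command", "payload": {
  "dp": [
    [0,0,0],
    [0,0,0],
    [0,0,0],
    [0,0,0],
    [0,0,0]
  ],
  "yaw": [1,1,1,1,1],
  "gripper": [85,85,85,85,85]
}}

```text
clock: 10.6
position: [0.5263, 0.2215, 0.2967]
ee_rot: [0.852, -0.523, 0.015, -0.024]
ft_force: [-0.5, -0.2, -0.1]
opening: 0.0852
grip_force: 0.0
```

>>> {"api": "arm_command", "payload": {
  "dp": [
    [0,0,0],
    [0,0,0],
    [0,0,0],
    [0,0,0],
    [0,0,0]
  ],
  "yaw": [1,1,1,1,1],
  "gripper": [85,85,85,85,85]
}}

```text
clock: 11.1
position: [0.5263, 0.2215, 0.2967]
ee_rot: [0.958, -0.285, 0.008, -0.027]
ft_force: [0.4, -0.0, 0.4]
opening: 0.0853
grip_force: 0.0
```

>>> {"api": "arm_command", "payload": {
  "dp": [
    [0,0,0],
    [0,0,0],
    [0,0,0],
    [0,0,0],
    [0,0,0]
  ],
  "yaw": [1,1,1,1,1],
  "gripper": [85,85,85,85,85]
}}

```text
clock: 11.6
position: [0.5263, 0.2215, 0.2967]
ee_rot: [0.999, -0.027, 0.0, -0.028]
ft_force: [0.6, -0.8, -0.1]
opening: 0.0851
grip_force: 0.0
```

```bash
cat > st.py <<'E'
from h import *
from scipy.spatial.transform import Rotation as Ro
s=manip.sense();[print(k,np.round(s[k],4)) for k in ('clock','position','joint_positions')]
M=Ro.from_quat(s['ee_rot']).as_matrix();print('z',M[:,2].round(4),'yaw',np.degrees(np.arctan2(M[1,0],M[0,0])).round(2),'tilt in tool: zworld comps',M[2].round(4))
E
python3 st.py
```

```text
clock 11.6
position [0.5263 0.2215 0.2967]
joint_positions [ 0.2227  0.272   0.2033  1.4876  0.0551 -2.8639]
z [ 0.0021  0.0569 -0.9984] yaw -3.13 tilt in tool: zworld comps [-0.001  -0.057  -0.9984]
```

>>> {"api": "arm_command", "payload": {
  "dp": [
    [0,0,0],
    [0,0,0],
    [0,-0.3,0],
    [0,-0.3,0],
    [0,-0.3,0]
  ],
  "yaw": [1,1,0,0,0],
  "gripper": [85,85,85,85,85]
}}

```text
clock: 12.1
position: [0.5214, 0.1314, 0.2967]
ee_rot: [0.999, 0.039, -0.001, -0.01]
ft_force: [0.4, 0.2, -0.0]
opening: 0.0849
grip_force: 0.0
```

```bash
python3 st.py
```

```text
clock 12.1
position [0.5214 0.1314 0.2967]
joint_positions [ 0.0796  0.2271  0.1431  1.4888  0.0203 -3.141 ]
z [-0.0035  0.0201 -0.9998] yaw 4.53 tilt in tool: zworld comps [-0.0019 -0.0203 -0.9998]
```

>>> {"api": "arm_command", "payload": {
  "dp": [
    [0,-0.25,0],
    [0,0,0]
  ],
  "yaw": [0,0],
  "gripper": [85,85]
}}

```text
clock: 12.3
position: [0.5206, 0.1124, 0.2969]
ee_rot: [1.0, 0.025, -0.001, -0.003]
ft_force: [0.2, -0.4, 0.3]
opening: 0.0845
grip_force: 0.0
```

```bash
python3 st.py
```

```text
clock 12.3
position [0.5206 0.1124 0.2969]
joint_positions [ 0.0516  0.2189  0.1331  1.4867  0.0062 -3.1409]
z [-0.0019  0.0061 -1.    ] yaw 2.92 tilt in tool: zworld comps [-0.0016 -0.0062 -1.    ]
```

>>> {"api": "arm_command", "payload": {
  "dp": [
    [0,-0.11,0],
    [0,0,0]
  ],
  "yaw": [0,0],
  "gripper": [85,85]
}}

```text
clock: 12.5
position: [0.5204, 0.1058, 0.2968]
ee_rot: [1.0, 0.021, -0.001, -0.0]
ft_force: [0.3, -0.1, 0.2]
opening: 0.0846
grip_force: 0.0
```

```bash
python3 st.py
```

```text
clock 12.5
position [0.5204 0.1058 0.2968]
joint_positions [ 4.2200e-02  2.1660e-01  1.2980e-01  1.4857e+00  6.0000e-04 -3.1407e+00]
z [-1.7e-03  5.0e-04 -1.0e+00] yaw 2.37 tilt in tool: zworld comps [-1.7e-03 -6.0e-04 -1.0e+00]
```

>>> {"api": "arm_command", "payload": {
  "dp": [
    [-0.0113,-0.1456,0],
    [-0.0113,-0.1456,0],
    [-0.0113,-0.1456,0],
    [-0.0113,-0.1456,0],
    [-0.0113,-0.1456,0]
  ],
  "yaw": [-1,-1,-1,-1,-1],
  "gripper": [85.4,85.4,85.4,85.4,85.4]
}}

```text
clock: 13.0
position: [0.5119, -0.0033, 0.2968]
ee_rot: [0.971, -0.24, -0.001, -0.001]
ft_force: [-0.1, -0.1, -0.5]
opening: 0.0853
grip_force: 0.0
```

>>> {"api": "arm_command", "payload": {
  "dp": [
    [-0.0113,-0.1456,0],
    [-0.0113,-0.1456,0],
    [-0.0113,-0.1456,0],
    [-0.0113,-0.1456,0],
    [-0.0113,-0.1456,0]
  ],
  "yaw": [-1,-1,-1,-1,-1],
  "gripper": [85.4,85.4,85.4,85.4,85.4]
}}

```text
clock: 13.5
position: [0.5035, -0.1126, 0.2968]
ee_rot: [0.875, -0.483, -0.001, -0.001]
ft_force: [0.5, 0.4, -0.2]
opening: 0.0853
grip_force: 0.0
```

>>> {"api": "arm_command", "payload": {
  "dp": [
    [-0.0113,-0.1456,0],
    [-0.0113,-0.1456,0],
    [-0.0113,-0.1456,0],
    [-0.0113,-0.1456,0],
    [-0.0113,-0.1456,0]
  ],
  "yaw": [-1,-1,-1,-1,-1],
  "gripper": [85.4,85.4,85.4,85.4,85.4]
}}

```text
clock: 14.0
position: [0.4951, -0.2218, 0.2967]
ee_rot: [0.721, -0.693, -0.0, -0.001]
ft_force: [0.1, 0.3, -1.2]
opening: 0.0859
grip_force: 0.0
```

>>> {"api": "arm_command", "payload": {
  "dp": [
    [0,0,-0.065],
    [0,0,-0.065],
    [0,0,-0.065],
    [0,0,-0.065],
    [0,0,-0.065]
  ],
  "yaw": [-1,-1,-1,-1,-1],
  "gripper": [85.4,85.4,85.4,85.4,85.4]
}}

```text
clock: 14.5
position: [0.4953, -0.221, 0.2475]
ee_rot: [-0.517, 0.856, 0.0, 0.001]
ft_force: [-0.8, -0.1, -0.5]
opening: 0.0854
grip_force: 0.0
```

>>> {"api": "arm_command", "payload": {
  "dp": [
    [0,0,-0.065],
    [0,0,-0.065],
    [0,0,-0.065],
    [0,0,-0.065],
    [0,0,-0.065]
  ],
  "yaw": [-1,-1,-1,-1,-1],
  "gripper": [85.4,85.4,85.4,85.4,85.4]
}}

```text
clock: 15.0
position: [0.4952, -0.2209, 0.1988]
ee_rot: [-0.277, 0.961, -0.0, 0.001]
ft_force: [-0.3, 0.4, -0.6]
opening: 0.0851
grip_force: 0.0
```

>>> {"api": "arm_command", "payload": {
  "dp": [
    [0,0,0],
    [0,0,0],
    [0,0,0],
    [0,0,0],
    [0,0,0]
  ],
  "yaw": [-1,-1,-1,-1,-1],
  "gripper": [85.4,85.4,85.4,85.4,85.4]
}}

```text
clock: 15.5
position: [0.4953, -0.2209, 0.1992]
ee_rot: [-0.019, 1.0, -0.0, 0.001]
ft_force: [0.1, -0.1, 0.8]
opening: 0.0856
grip_force: 0.0
```

>>> {"api": "arm_command", "payload": {
  "dp": [
    [0,0,0],
    [0,0,0],
    [0,0,0]
  ],
  "yaw": [-1,-0.4,0],
  "gripper": [85.4,85.4,85.4]
}}

```text
clock: 15.8
position: [0.4952, -0.221, 0.1992]
ee_rot: [0.052, 0.999, -0.0, 0.001]
ft_force: [0.6, -0.1, 0.2]
opening: 0.0853
grip_force: 0.0
```

```bash
python3 st.py
```

```text
clock 15.8
position [ 0.4952 -0.221   0.1992]
joint_positions [-5.7450e-01  2.5560e-01 -6.4800e-02  1.2488e+00  1.0000e-04 -4.7010e-01]
z [ 1.4e-03 -8.0e-04 -1.0e+00] yaw 174.02 tilt in tool: zworld comps [-1.5e-03 -7.0e-04 -1.0e+00]
```

>>> {"api": "arm_command", "payload": {
  "dp": [
    [0,0,-0.25],
    [0,0,-0.25],
    [0,0,-0.06],
    [0,0,0]
  ],
  "yaw": [0,0,0,0],
  "gripper": [85.4,85.4,85.4,85.4]
}}

```text
clock: 16.2
position: [0.4945, -0.2209, 0.1145]
ee_rot: [0.052, 0.999, 0.0, -0.0]
ft_force: [-0.7, -0.1, -0.1]
opening: 0.0853
grip_force: 0.0
```

```bash
python3 - <<'E'
from h import *
a=snap('scene')
cv2.imwrite('pics/f.png',cv2.resize(a['image'][140:230,170:280],(770,540)[:2] and (660,540),interpolation=3))
p=manip.sense()['position'];print(p)
E
```

```text
[ 0.49520997 -0.22143773  0.11594496]
```

View pics/f.png

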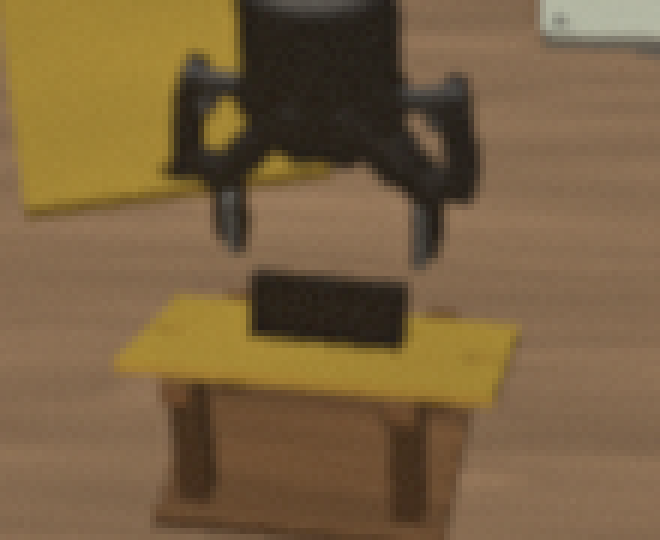

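The scene crop shows the finger inner edges at 243 and 413 and the rib from 250 to 408, so the gripper is centred and parallel. I descend.

>>> {"api": "arm_command", "payload": {
  "dp": [
    [0,0,-0.08],
    [0,0,-0.08],
    [0,0,-0.05],
    [0,0,-0.03],
    [0,0,0]
  ],
  "yaw": [0,0,0,0,0],
  "gripper": [85.4,85.4,85.4,85.4,85.4]
}}

```text
clock: 16.75
position: [0.4946, -0.2213, 0.0787]
ee_rot: [0.052, 0.999, -0.0, 0.0]
ft_force: [1.2, -0.6, 0.8]
opening: 0.0855
grip_force: 0.0
```

>>> {"api": "arm_command", "payload": {
  "dp": [
    [0,0,-0.03],
    [0,0,0],
    [0,0,0]
  ],
  "yaw": [0,0,0],
  "gripper": [85.4,85.4,85.4]
}}

```text
clock: 17.05
position: [0.4949, -0.2215, 0.0749]
ee_rot: [0.052, 0.999, -0.001, 0.001]
ft_force: [0.1, -0.5, 0.7]
opening: 0.0849
grip_force: 0.0
```

>>> {"api": "arm_command", "payload": {
  "dp": [
    [0,0,0],
    [0,0,0],
    [0,0,0],
    [0,0,0],
    [0,0,0]
  ],
  "yaw": [0,0,0,0,0],
  "gripper": [70,70,70,70,70],
  "newtons": 80
}}

```text
clock: 17.55
position: [0.495, -0.2217, 0.0759]
ee_rot: [0.053, 0.999, -0.001, 0.001]
ft_force: [-2.5, 0.2, 8.5]
opening: 0.0784
grip_force: 97.6
```

>>> {"api": "arm_command", "payload": {
  "dp": [
    [0,0,0.05],
    [0,0,0.1],
    [0,0,0.2],
    [0,0,0.2],
    [0,0,0]
  ],
  "yaw": [0,0,0,0,0],
  "gripper": [70,70,70,70,70]
}}

```text
clock: 18.05
position: [0.4963, -0.2223, 0.1612]
ee_rot: [0.052, 0.999, -0.002, 0.003]
ft_force: [0.9, -0.7, -3.2]
opening: 0.0783
grip_force: 98.1
```

```bash
cat > ck.py <<'E'
import m2lib
E
python3 - <<'E'
from h import *
a=snap('scene')
cv2.imwrite('pics/g.png',cv2.resize(a['image'][110:230,160:290],(650,600),interpolation=3))
import io,contextlib
with contextlib.redirect_stdout(io.StringIO()):
    from m import describe
P=pts(a);hsv=cv2.cvtColor(a['image'],cv2.COLOR_BGR2HSV);m=cv2.inRange(hsv,(20,150,90),(32,255,255))>0
m&=np.isfinite(P[...,0])&(P[...,2]>.08)&(P[...,0]>.4);describe(P[m],'cover')
E
python3 st.py
```

```text
cover 424 n [-0.417  0.049  0.907] tilt 24.85 frontdir 173.31 rect [ 0.5075 -0.2155  0.165 ] [0.128  0.1701] 0.7 ext [[-0.0804, 0.0438], [-0.0949, 0.0722]] ctr [ 0.509  -0.2141  0.1657] res 0.00048
clock 18.1
position [ 0.4956 -0.2218  0.159 ]
joint_positions [-5.7540e-01  2.7450e-01 -1.4360e-01  1.1476e+00 -1.0000e-04 -4.7060e-01]
z [ 0.0043 -0.0029 -1.    ] yaw 173.99 tilt in tool: zworld comps [-0.0046 -0.0024 -1.    ]
```

View pics/g.png

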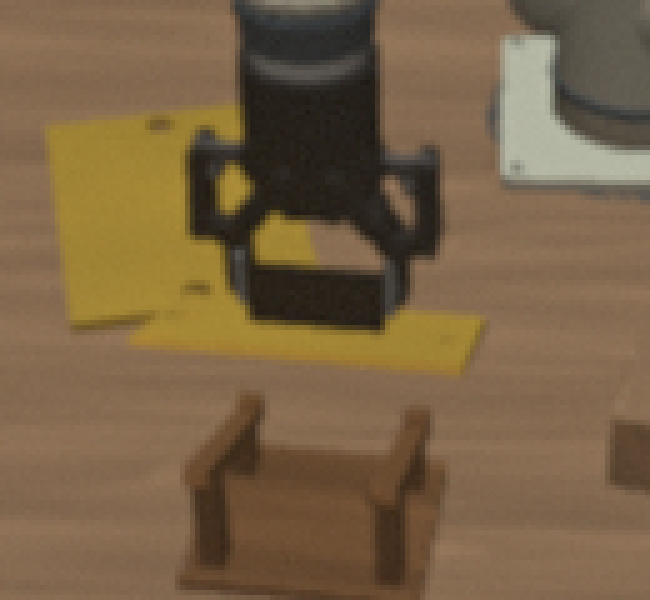

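The cover is held and its tilt is unchanged at 24.9°. I transfer it to above the box.

>>> {"api": "arm_command", "payload": {
  "dp": [
    [0,0,0.2],
    [0,0,0.2],
    [0,0.1,0.14],
    [0,0.2,0],
    [0,0.2,0]
  ],
  "yaw": [0,0,0,0,0],
  "gripper": [70,70,70,70,70]
}}

```text
clock: 18.6
position: [0.4946, -0.1459, 0.2373]
ee_rot: [0.053, 0.999, -0.0, 0.0]
ft_force: [0.1, 0.1, -3.6]
opening: 0.0781
grip_force: 99.3
```

>>> {"api": "arm_command", "payload": {
  "dp": [
    [-0.013,0.25,0],
    [-0.013,0.25,0],
    [-0.013,0.25,0],
    [-0.013,0.25,0],
    [-0.013,0.25,0]
  ],
  "yaw": [0.3,0.3,0.3,0.3,0.283],
  "gripper": [70,70,70,70,70]
}}

```text
clock: 19.1
position: [0.4842, 0.0426, 0.2368]
ee_rot: [-0.026, 1.0, -0.0, -0.0]
ft_force: [-0.1, 0.6, -4.4]
opening: 0.0783
grip_force: 99.2
```

>>> {"api": "arm_command", "payload": {
  "dp": [
    [0,0.25,0],
    [0,0.25,0],
    [0,0.25,0],
    [0,0.2,0],
    [0,0,0]
  ],
  "yaw": [0,0,0,0,0],
  "gripper": [70,70,70,70,70]
}}

```text
clock: 19.6
position: [0.4842, 0.1865, 0.2365]
ee_rot: [-0.027, 1.0, -0.0, -0.001]
ft_force: [0.1, -0.4, -4.1]
opening: 0.0777
grip_force: 99.3
```

```bash
python3 st.py
```

```text
clock 19.6
position [0.4842 0.1865 0.2365]
joint_positions [ 2.0600e-01  2.0470e-01 -3.7400e-02  1.3299e+00 -2.0000e-04  1.5200e-01]
z [-1.1e-03 -4.0e-04 -1.0e+00] yaw -176.91 tilt in tool: zworld comps [ 1.2e-03 -3.0e-04 -1.0e+00]
```

>>> {"api": "arm_command", "payload": {
  "dp": [
    [0.011,0.224,0],
    [0,0,-0.25],
    [0,0,-0.25],
    [0,0,-0.077],
    [0,0,0]
  ],
  "yaw": [-0.03,0,0,0,0],
  "gripper": [70,70,70,70,70]
}}

```text
clock: 20.1
position: [0.4856, 0.2164, 0.1499]
ee_rot: [-0.023, 1.0, -0.001, -0.001]
ft_force: [-0.1, 0.5, -3.2]
opening: 0.0779
grip_force: 99.1
```

```bash
cat > cov.py <<'E'
from h import *
import io,contextlib,sys
with contextlib.redirect_stdout(io.StringIO()):
    from m import describe
for nm in('scene','top'):
    a=snap(nm)
    if nm=='scene':img=cv2.resize(a['image'][110:240,320:440],(540,585),interpolation=3)
    P=pts(a);hsv=cv2.cvtColor(a['image'],cv2.COLOR_BGR2HSV);m=cv2.inRange(hsv,(20,130,60),(32,255,255))>0
    m&=np.isfinite(P[...,0])&(P[...,2]>.06)&(P[...,0]>.4)&(P[...,1]>.05);print(nm,m.sum())
    if m.sum()>50:describe(P[m],'cover')
cv2.imwrite('pics/'+sys.argv[1],img)
E
python3 st.py; python3 cov.py i.png
```

```text
clock 20.1
position [0.4856 0.2164 0.1499]
joint_positions [ 0.2621  0.267  -0.1785  1.1286 -0.0013  0.2154]
z [-0.0028 -0.0021 -1.    ] yaw -177.32 tilt in tool: zworld comps [ 0.0029 -0.002  -1.    ]
scene 627
cover 557 n [-0.412 -0.019  0.911] tilt 24.34 frontdir -177.4 rect [0.4963 0.216  0.1535] [0.1293 0.1863] 0.9 ext [[-0.0784, 0.0468], [-0.0883, 0.0956]] ctr [0.4975 0.216  0.154 ] res 0.00046
top 804
cover 360 n [-0.442 -0.023  0.897] tilt 26.29 frontdir -177.04 rect [0.4977 0.1755 0.1535] [0.0986 0.1247] 89.6 ext [[-0.0574, 0.066], [-0.0429, 0.0549]] ctr [0.4975 0.1754 0.1534] res 0.00112
```

View pics/i.png

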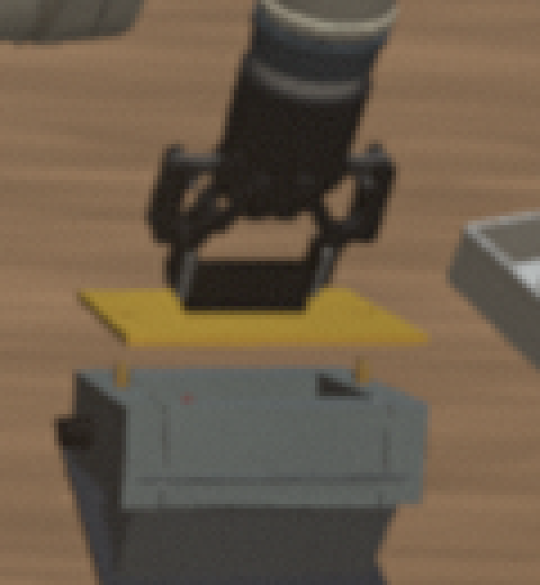

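The cover hangs centred over the box. The pins are at crop (122,372) and (362,370). I line up on the pin axis about 20 mm above the rim.

>>> {"api": "arm_command", "payload": {
  "dp": [
    [0.049,0.025,-0.05],
    [0,0,-0.06],
    [0,0,-0.052],
    [0,0,0]
  ],
  "yaw": [0.03,0,0,0],
  "gripper": [70,70,70,70]
}}

```text
clock: 20.6
position: [0.4934, 0.2207, 0.1262]
ee_rot: [-0.025, 1.0, -0.001, -0.0]
ft_force: [-0.3, -0.1, -4.1]
opening: 0.0782
grip_force: 99.4
```

```bash
python3 st.py; python3 cov.py j.png
```

```text
clock 20.6
position [0.4934 0.2207 0.1262]
joint_positions [ 0.2659  0.2955 -0.2018  1.0744 -0.0013  0.2156]
z [-5.0e-04 -1.5e-03 -1.0e+00] yaw -177.12 tilt in tool: zworld comps [ 5.0e-04 -1.4e-03 -1.0e+00]
scene 687
cover 566 n [-0.416 -0.02   0.909] tilt 24.6 frontdir -177.25 rect [0.5051 0.2209 0.1303] [0.1286 0.1877] 1.5 ext [[-0.0763, 0.0479], [-0.0891, 0.0945]] ctr [0.5058 0.2206 0.1307] res 0.00045
top 778
cover 307 n [-0.453 -0.038  0.891] tilt 27.03 frontdir -175.16 rect [0.505  0.1801 0.1293] [0.0996 0.1239] 88.0 ext [[-0.0512, 0.0718], [-0.0433, 0.0552]] ctr [0.5052 0.1793 0.1294] res 0.00115
```

View pics/j.png

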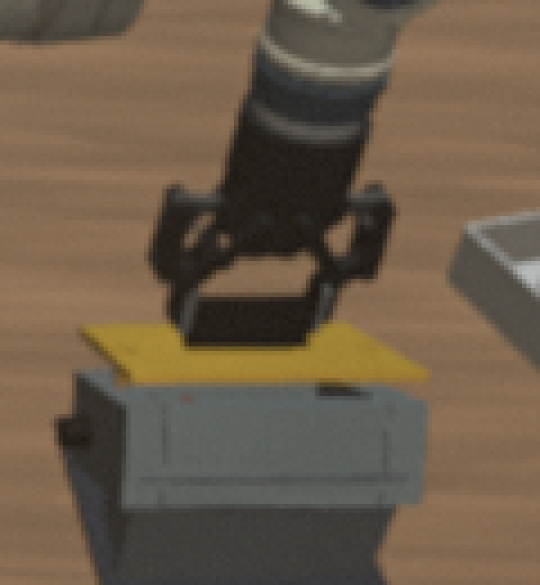

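The plate covers both pins' positions and is level along y. I insert it along the rim normal.

>>> {"api": "arm_command", "payload": {
  "dp": [
    [0.02,0.001,-0.035],
    [0,0,0]
  ],
  "yaw": [0,0],
  "gripper": [70,70]
}}

```text
clock: 20.9
position: [0.4974, 0.221, 0.1218]
ee_rot: [-0.025, 1.0, -0.0, 0.001]
ft_force: [0.5, 0.0, -3.1]
opening: 0.0782
grip_force: 99.4
```

>>> {"api": "arm_command", "payload": {
  "dp": [
    [0.02,0.001,-0.035],
    [0,0,0]
  ],
  "yaw": [0,0],
  "gripper": [70,70]
}}

```text
clock: 21.1
position: [0.5002, 0.2211, 0.1163]
ee_rot: [-0.025, 1.0, -0.001, 0.0]
ft_force: [-0.2, -0.0, -3.8]
opening: 0.0781
grip_force: 99.4
```

>>> {"api": "arm_command", "payload": {
  "dp": [
    [0.003,0,-0.02],
    [0,0,-0.01],
    [0,0,0]
  ],
  "yaw": [0,0,0],
  "gripper": [70,70,70],
  "newtons": 30
}}

```text
clock: 21.4
position: [0.5008, 0.2212, 0.1131]
ee_rot: [-0.025, 1.0, -0.0, 0.001]
ft_force: [-3.2, -1.1, 4.0]
opening: 0.0781
grip_force: 100.5
```

>>> {"api": "arm_command", "payload": {
  "dp": [
    [0,0,-0.013],
    [0,0,0]
  ],
  "yaw": [0,0],
  "gripper": [70,70]
}}

```text
clock: 21.6
position: [0.5009, 0.2213, 0.112]
ee_rot: [-0.025, 1.0, -0.0, 0.002]
ft_force: [-7.5, -3.2, 11.3]
opening: 0.078
grip_force: 101.3
```

>>> {"api": "arm_command", "payload": {
  "dp": [
    [0,0,-0.013],
    [0,0,0]
  ],
  "yaw": [0,0],
  "gripper": [70,70]
}}

```text
clock: 21.8
position: [0.5008, 0.2212, 0.1101]
ee_rot: [-0.025, 1.0, -0.0, 0.002]
ft_force: [-6.9, -1.3, 12.0]
opening: 0.078
grip_force: 101.4
```

```bash
python3 st.py; python3 cov.py k.png
```

```text
clock 21.8
position [0.5008 0.2212 0.1101]
joint_positions [ 0.2635  0.3156 -0.2164  1.0351 -0.0015  0.2134]
z [ 3.9e-03 -5.0e-04 -1.0e+00] yaw -177.13 tilt in tool: zworld comps [-3.9e-03 -7.0e-04 -1.0e+00]
scene 604
cover 501 n [-0.466 -0.026  0.884] tilt 27.85 frontdir -176.84 rect [0.5146 0.221  0.1157] [0.1269 0.1865] 0.4 ext [[-0.0779, 0.044], [-0.0882, 0.0976]] ctr [0.5153 0.2212 0.116 ] res 0.00058
top 765
cover 332 n [-0.502 -0.041  0.864] tilt 30.22 frontdir -175.37 rect [0.5141 0.1807 0.114 ] [0.1019 0.1273] 87.8 ext [[-0.0553, 0.0713], [-0.0415, 0.06]] ctr [0.5136 0.1802 0.1137] res 0.0011
```

>>> {"api": "arm_command", "payload": {
  "dp": [
    [-0.003,0,-0.013],
    [0,0,0]
  ],
  "yaw": [0,0],
  "gripper": [70,70]
}}

```text
clock: 22.1
position: [0.5007, 0.2212, 0.1083]
ee_rot: [-0.025, 1.0, -0.0, 0.002]
ft_force: [-5.1, -2.8, 11.5]
opening: 0.0782
grip_force: 101.8
```

>>> {"api": "arm_command", "payload": {
  "dp": [
    [-0.003,0,-0.013],
    [0,0,0]
  ],
  "yaw": [0,0],
  "gripper": [70,70]
}}

```text
clock: 22.3
position: [0.5008, 0.2212, 0.1081]
ee_rot: [-0.025, 1.0, -0.0, 0.004]
ft_force: [-8.7, -4.1, 26.4]
opening: 0.0781
grip_force: 103.4
```

```bash
python3 st.py; python3 cov.py l.png
```

```text
clock 22.3
position [0.5008 0.2212 0.1081]
joint_positions [ 0.2638  0.3151 -0.2226  1.0262 -0.0022  0.214 ]
z [ 7.2e-03 -3.0e-04 -1.0e+00] yaw -177.14 tilt in tool: zworld comps [-7.2e-03 -6.0e-04 -1.0e+00]
scene 546
cover 439 n [-0.493 -0.027  0.87 ] tilt 29.56 frontdir -176.91 rect [0.5155 0.2206 0.1145] [0.1251 0.1866] 1.0 ext [[-0.0795, 0.0427], [-0.0888, 0.0962]] ctr [0.5152 0.221  0.1143] res 0.00048
top 765
cover 310 n [-0.511 -0.011  0.86 ] tilt 30.71 frontdir -178.72 rect [0.5146 0.1805 0.1109] [0.1264 0.1015] 1.9 ext [[-0.0588, 0.0669], [-0.0421, 0.0577]] ctr [0.5145 0.1789 0.1108] res 0.00104
```

The cover is flush: 29.6° against the rim's 29.3° in the same camera, and its top is 6.6 mm above the rim. I give one small press, then release and retreat.

>>> {"api": "arm_command", "payload": {
  "dp": [
    [0,0,-0.008],
    [0,0,0],
    [0,0,0.006]
  ],
  "yaw": [0,0,0],
  "gripper": [70,70,70]
}}

```text
clock: 22.7
position: [0.5008, 0.2212, 0.1082]
ee_rot: [-0.025, 1.0, -0.0, 0.004]
ft_force: [-7.3, -3.2, 20.7]
opening: 0.0782
grip_force: 103.0
```

>>> {"api": "arm_command", "payload": {
  "dp": [
    [0,0,0],
    [0,0,0],
    [0,0,0],
    [0,0,0],
    [0,0,0]
  ],
  "yaw": [0,0,0,0,0],
  "gripper": [85.4,85.4,85.4,85.4,85.4]
}}

```text
clock: 23.2
position: [0.4997, 0.2212, 0.1041]
ee_rot: [-0.025, 1.0, -0.001, 0.001]
ft_force: [0.2, 0.2, 0.6]
opening: 0.0854
grip_force: 0.0
```

```bash
python3 st.py; python3 cov.py m.png
```

```text
clock 23.2
position [0.4997 0.2212 0.1041]
joint_positions [ 0.2638  0.3203 -0.2262  1.0235 -0.0012  0.2135]
z [ 0.0011 -0.001  -1.    ] yaw -177.11 tilt in tool: zworld comps [-0.0011 -0.001  -1.    ]
scene 538
cover 428 n [-0.493 -0.026  0.87 ] tilt 29.6 frontdir -176.98 rect [0.5161 0.2217 0.1148] [0.124  0.1877] 1.7 ext [[-0.0783, 0.0435], [-0.0905, 0.0937]] ctr [0.515  0.2209 0.1141] res 0.00044
top 751
cover 315 n [-0.507 -0.002  0.862] tilt 30.46 frontdir -179.8 rect [0.514  0.1813 0.1114] [0.1269 0.1031] 1.7 ext [[-0.0554, 0.0695], [-0.0456, 0.0551]] ctr [0.5136 0.1794 0.1111] res 0.00113
```

Released without disturbing the cover. I lift straight up.

>>> {"api": "arm_command", "payload": {
  "dp": [
    [0,0,0.05],
    [0,0,0.1],
    [0,0,0.2],
    [0,0,0.3],
    [0,0,0.3]
  ],
  "yaw": [0,0,0,0,0],
  "gripper": [85.4,85.4,85.4,85.4,85.4]
}}

```text
clock: 23.8
position: [0.4992, 0.2211, 0.2487]
ee_rot: [-0.025, 1.0, -0.0, 0.001]
ft_force: [1.6, 0.4, 0.3]
opening: 0.0851
grip_force: 0.0
```

>>> {"api": "arm_command", "payload": {
  "dp": [
    [0,-0.3,0.1],
    [0,-0.3,0],
    [0,-0.3,0],
    [0,-0.3,0],
    [0,0,0]
  ],
  "yaw": [0,0,0,0,0],
  "gripper": [85.4,85.4,85.4,85.4,85.4]
}}

```text
clock: 24.3
position: [0.4997, 0.0369, 0.2625]
ee_rot: [-0.023, 1.0, -0.001, 0.001]
ft_force: [0.4, 0.1, -0.9]
opening: 0.0856
grip_force: 0.0
```

```bash
python3 st.py; python3 cov.py n.png
```

```text
clock 24.3
position [0.4997 0.0369 0.2625]
joint_positions [-0.0928  0.1655 -0.0216  1.3812 -0.0018 -0.1382]
z [ 0.0023 -0.002  -1.    ] yaw -177.4 tilt in tool: zworld comps [-0.0022 -0.0021 -1.    ]
scene 547
cover 446 n [-0.49  -0.027  0.871] tilt 29.39 frontdir -176.85 rect [0.5143 0.2217 0.1138] [0.125  0.1879] 1.0 ext [[-0.0771, 0.0426], [-0.0875, 0.0971]] ctr [0.5163 0.2211 0.1149] res 0.00055
top 828
cover 413 n [-0.493 -0.011  0.87 ] tilt 29.53 frontdir -178.77 rect [0.51   0.2591 0.1112] [0.1258 0.1122] 1.1 ext [[-0.0675, 0.0558], [-0.0632, 0.0432]] ctr [0.5103 0.2616 0.1114] res 0.00121
```

View pics/n.png

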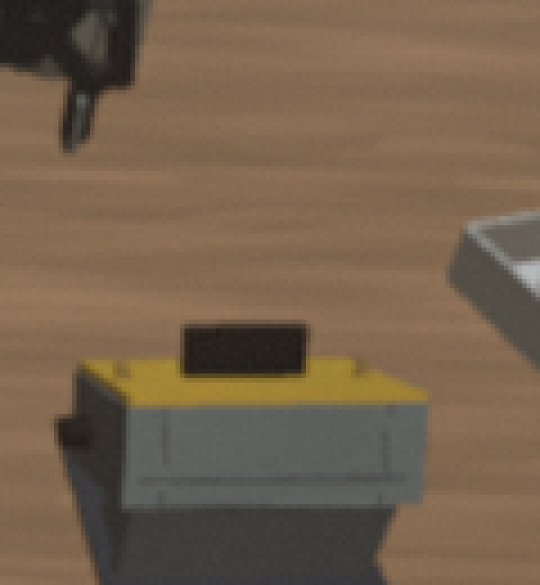

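The cover lies flush on the rim, with the pins showing through its holes at crop (122,372) and (360,370). The arm is clear of everything.

```bash
python3 -c "
from rig import manip
print(manip.sign_off())"
```

```text
the job is handed in; nothing more can be done
None
```

I pushed the breaker lever hard against its on-side stop, seated the cover flush on the rim over both pins while it was still gripped, then released it and handed the job in at about 24 s; sign-off returned no verdict, and I did not re-check the stock pieces' positions at the end.

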